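# Pack three aluminium blanks in the drilling jig and fit the clamp strap

### The job

Get this pack ready for drilling: one aluminium blank already lies against the pins of the drilling jig, so stack the two loose blanks of the same size squarely on it, all edges in line. Then fit the steel clamp strap over the upright stud so that it lies flat and square across the pile and the wooden heel block; I will run the nut down myself. Lower the parts, do not drop them, and leave the short offcut and the other things on the bench where they are.

Things in the scene. Friction and masses are not known exactly. Their poses are not given: they have to be found in the camera images.
- jig: Drilling jig, fixed to the bench: plywood base board 190 (its x) x 200 (its y) x 18 mm thick. Origin: centre of the board's underside, on the bench top; z up. Offsets in mm in this frame (x, y): stud (0, -18), pack's place centred at (0, 50), heel block (0, -74), pins (45, 85), (-45, 85), (70, 50). The pack's long side runs along the jig's x, the fitted strap along the jig's y.
- pack_place (a point): Point on the top face of the jig's board (18 mm above the bench) under the centre of the pack; axes as the jig's. Three upright steel locating pins, 10 mm in diameter, straight to 52 mm and tapered to 60 mm above the bench, touch the sides of a pack centred here: two on its +y long side, at x = +45 and -45 mm, one on its +x end. The other two sides are open.
- heel_top (a point): Centre of the top of the jig's heel block, a dark wooden block 50 (jig x) x 36 (jig y) mm, top 54 mm above the bench: level with the top of the finished pack of three.
- stud_top (a point): Centre of the upper end of the jig's upright threaded steel stud, 10 mm in diameter, 90 mm above the bench; the top 3 mm are chamfered to 7 mm in diameter. A nut and washer at its foot, 22 mm wide, reach 26 mm above the bench. The strap, seated, has its underside 36 mm below this point and its length along the jig's y.
- blank_base: The bottom blank, loose, already on the jig board against (within 2 mm of) the pins: plain aluminium flat 130 (its x) x 60 (its y) x 12 mm thick, 0.25 kg. Origin: centre of its underside.
- blank_a: One of the two loose blanks, lying flat on the bench, the same as the bottom one: aluminium flat 130 (its x) x 60 (its y) x 12 mm, about 0.25 kg. Origin: centre of its underside. The two are alike and may be stacked in either order, either end forward.
- blank_b: The other loose blank, lying flat on the bench: aluminium flat 130 (its x) x 60 (its y) x 12 mm, about 0.25 kg. Origin: centre of its underside.
- strap: Clamp strap, lying flat on the bench: dark steel bar 150 (its x) x 30 (its y) x 10 mm thick, about 0.3 kg, with one 14 mm round hole through its middle. Origin: centre of the hole at the underside. Both ends are alike. When fitted, the stud (10 mm) passes through the hole, one end of the strap lies on the pack and the other on the heel block.
- offcut: Not needed, leave alone: a shorter offcut of the same aluminium flat, 85 (its x) x 60 (its y) x 12 mm, lying among the parts. Origin: centre of its underside.
- spanner: Bystander: steel spanner 170 mm long lying on the bench, beyond the jig to the right.
- parts_dish: Bystander: round steel dish of nuts and washers, 110 mm across and 22 high, beyond the jig.
- tape_measure: Bystander: tape measure, 66 x 34 x 62 mm high, to the left.
- spray_can: Bystander: upright can, 54 mm across and 190 high, beyond the jig to the left.
- square: Bystander: combination square with a 300 mm rule, flat on the bench to the right.
- cordless_drill: Bystander: cordless drill lying on its side, about 65 mm high, to the left.
Mind the look-alikes: they are no part of the job. Leave any pink look-alike of the blank_base alone.

How it is judged:
By the outcome, as a careful person would: the job done as asked, in the order asked, and still so for the second after the job is handed in, with the robot touching nothing.
It also fails if it takes over 72 s, if anything falls off the work surface, if the arm or the gripper's body presses on something with over 40 N, if the wrist force passes 120 N, or if a joint passes its speed limit or range.

### The arm

A 6-joint arm with a two-finger parallel gripper is mounted at the origin on the work surface. World frame = base frame: x ahead of the robot, y to its left, z up, the work surface at z = 0. Lengths are in m, angles in rad, forces in N, time in s.
With the tool pointing down it reaches from about 0.4 to 0.825 m from the base axis. Payload 7 kg.
Tool frame: the origin (TCP) lies at the very end of the fingers, on their centre line; the grasp point (between the pads) lies 19 mm behind it (arm.pinch_z is the distance from the TCP to the grasp point, in m); z points along the fingers, y is the line along which they close (so a half turn about z gives the same grasp; the last joint's range is limited). The gripper opens to 85 mm and grips with 20 to 120 N. Pads are 22 mm wide; open, the fingers measure 114 mm over their backs; the gripper's body (76 mm by 85 mm) begins 54 mm behind the grasp point. The pads swing forward as they close: fully open they stand 13 mm farther back than shut.
Start: joints at [1.493, 0.359, 0.012, 0, -1.224, -0.288], TCP at [0.241, 0.63, 0.231] pointing down, gripper open.
Joint ranges: [-3.07, 3.07], [-1.43, 2.12], [-1.02, 1.25], [-3.03, 1.67], [-3.05, -0], [-3.03, 3.03]. Speed limits (rad/s): [2.39, 2.39, 3.01, 3.14, 3.14, 3.14].

### API

Orientations are given as [roll, pitch, yaw] about the fixed x, y, z axes, in that order (R = Rz(yaw) Ry(pitch) Rx(roll)).
In Python, from cell import arm gives the robot as it stands. The module is installed in compiled form; this text tells all that it offers.
- The arm moves only by the tool apply_moves, never from a script. Its arguments are lists of equal length, an entry for each row: "slide": the shift along the world's x, y, z in cm, a list of three; "rotation": the turn, a rotation vector about the world's x, y, z in rad, a list of three; "claw": the finger opening in cm, from 0 to 8.54. A call has 1 to 10 rows; each row is the pose to reach, as a shift and turn from the pose commanded when the call began; what a row does not reach only later rows make up. A row lasts 1/8 s, in which the tool goes at most 62.5 mm and 10.7 degrees, less where a joint would pass 70% of its speed; a pose out of reach is approached as far as the arm can. A call with a gripper value outside its range is refused whole. The fingers move at their own pace and stop on an object; "grip_force" is the grip in N (left out, the last holds). Time passes only in rows, so rows that repeat a pose let the fingers close. It gives the time, the measured TCP pose, the force, the opening and the grip force at its end, in the units of the state.
- arm.sense(): the state, without advancing time (a new reading comes with each control period).
- arm.camera(name): name is "scene" or "top"; returns (picture, depth): 384x512x3 uint8, red, green, blue; 384x512 float32, m along the optical axis (not along the pixel's ray), 0 where there is no reading.
- arm.camera_model(name): a dict with "fx", "fy", "cx", "cy" (pixels), "origin" and "rotation" of the camera in the world. Camera axes: x right, y down, z forward; pixel columns grow to the right and rows downward; lengths in m; the calibration is good to about 2 mm. A picture is of the moment at which its call begins. camera_model takes no time and is no camera call.
- arm.finish_job(): hands the job in; it is judged then, once.
The state is a dict: "clock": time; "joint_positions": joint angles; "qvel": joint speeds; "effort": joint torques, N m; "tcp_pos": TCP position; "tool_rot": TCP orientation; "force": force on the tool from outside, world axes, zero at the start; "moment": the same for the moment, N m; "opening": finger opening in m; "grasp_force": force on a finger pad.
Only numpy, scipy, OpenCV 4.12 (cv2) and the standard library are available. Lean on these libraries where they do the work, as an engineer would, in place of code of your own. Each camera call takes 0.05 s, during which the arm holds its last target. There are 200 camera calls.

## Working session

There is one attempt and no reset: what is moved stays moved. The work goes in short steps, Python scripts to look and compute and a tool call to move; the robot and the scene stay as the last step left them, time stands still between calls to the robot, and variables do not carry over. Pictures are saved under pics/ and viewed, at most 10 in all, crops included, and the job is handed in when it is done.

Besides the shell and the picture viewer there is one more tool, called after "Call:" as name(argument=value, ...), one argument or row to a line, values as JSON. apply_moves: Moves the arm, as the interface text tells. Its arguments: {"type":"object","properties":{"slide":{"type":"array"},"rotation":{"type":"array"},"claw":{"type":"array"},"grip_force":{"type":"number"}},"required":["slide","rotation","claw"]}

```bash
mkdir -p pics
python3 - <<'E'
from cell import arm
import cv2,numpy as np
for n in("scene","top"):
    p,d=arm.camera(n); cv2.imwrite(f"pics/{n}0.png",p[:,:,::-1]); np.savez(f"{n}0.npz",p=p,d=d)
    m=arm.camera_model(n); print(n,m)
print(arm.sense())
E
```

```text
scene {'fx': 441.2871971418272, 'fy': 441.2871971418272, 'cx': 265.6739863466824, 'cy': 191.97060282208344, 'origin': array([1.26717684, 0.54702562, 1.10512547]), 'rotation': array([-2.43981239,  0.01049327,  2.22825695])}
top {'fx': 367.3276993189794, 'fy': 367.3276993189794, 'cx': 252.57949357486723, 'cy': 191.02570870536712, 'origin': array([0.4261375 , 0.01827923, 1.31633031]), 'rotation': array([-3.01761022, -0.00364926, -1.57009645])}
{'clock': 0.1, 'joint_positions': array([ 1.49310881e+00,  3.59294614e-01,  1.11850161e-02, -2.72008534e-04,
       -1.22411079e+00, -2.88117534e-01]), 'qvel': array([ 0.00144096, -0.00317138,  0.002043  ,  0.00146431,  0.00028087,
        0.00100548]), 'effort': array([-8.66321316e-04, -5.84765589e+01,  2.94107527e+01,  6.95452228e+00,
       -3.15902471e-03,  1.07123236e-05]), 'tcp_pos': array([0.24132206, 0.62994565, 0.23049235]), 'tool_rot': array([ 3.14015462e+00, -1.59493914e-04, -3.65897544e-01]), 'force': array([ 0.17225575, -0.21080968,  0.94484822]), 'moment': array([ 0.03885752, -0.0464386 ,  0.02474971]), 'grasp_force': 0.0, 'opening': 0.08552543778460854}
```

View pics/top0.png

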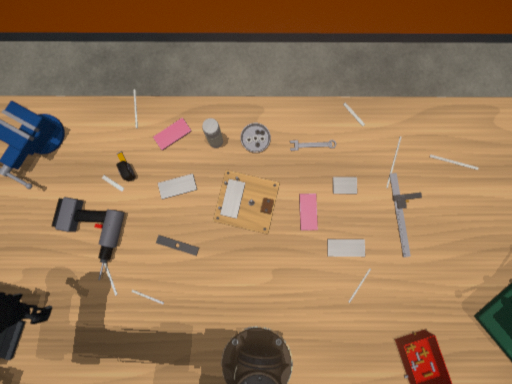

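View pics/scene0.png

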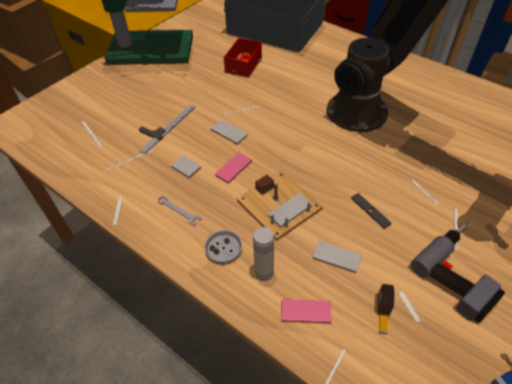

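Top view: grey plates at (177,186), (346,248) and (345,185); the last is visibly shorter, so it is the offcut. The strap is at (177,245), and the jig at (247,203) has the base blank at (232,198). The pink plates at (172,134) and (308,211) are look-alikes. Next I'll measure, and check with one enlarged crop.

```bash
cat > h.py <<'E'
import cv2,numpy as np
from scipy.spatial.transform import Rotation as R
from cell import arm
def load(n):
    f=np.load(n+"0.npz"); return f["p"],f["d"]
def ray(n,uv,z):
    m=arm.camera_model(n); uv=np.atleast_2d(uv).astype(float)
    d=np.c_[(uv[:,0]-m["cx"])/m["fx"],(uv[:,1]-m["cy"])/m["fy"],np.ones(len(uv))]
    d=d@R.from_euler("xyz",m["rotation"]).as_matrix().T
    o=m["origin"]; return (o+d*((z-o[2])/d[:,2])[:,None])[:,:2]
def mask(p,kind):
    q=cv2.cvtColor(p,cv2.COLOR_RGB2HSV).astype(int); s,v=q[:,:,1],q[:,:,2]
    if kind=="alu": return (s<60)&(v>110)
    if kind=="dark": return v<120
    if kind=="wood": return (s>60)&(v>120)
def rect(n,p,c,kind,z,w=34,k=6):
    """contour around pixel c of the mask, cast on plane z: centre, size, long-axis angle"""
    x0,y0=c[0]-w,c[1]-w; a=p[y0:y0+2*w,x0:x0+2*w]
    b=cv2.resize(a,None,fx=k,fy=k,interpolation=cv2.INTER_CUBIC)
    cs,_=cv2.findContours(mask(b,kind).astype(np.uint8),0,cv2.CHAIN_APPROX_NONE)
    ct=[x for x in cs if cv2.pointPolygonTest(x,(w*k,w*k),True)>-12 and cv2.contourArea(x)>50]
    ct=max(ct,key=cv2.contourArea)[:,0]
    uv=(ct+.5)/k-.5+[x0,y0]
    g=ray(n,uv,z)*1000
    (cx,cy),(l,h),an=cv2.minAreaRect(g.astype(np.float32))
    if l<h: l,h,an=h,l,an+90
    M=cv2.moments(g.astype(np.float32)); 
    return np.round([cx,cy,l,h,(an+90)%180-90,M["m10"]/M["m00"],M["m01"]/M["m00"]],1)
E
python3 - <<'E'
from h import *
P={n:load(n)[0] for n in("top","scene")}
for nm,ct,cs,k,z in [("blankL",(177,186),(337,257),"alu",.006),("blankR",(346,248),(229,132),"alu",.006),("offcut",(345,185),(186,167),"alu",.006),
  ("base",(232,198),(290,209),"alu",.024),("strap",(177,245),(371,210),"dark",.005),("heel",(266,205),(265,184),"dark",.045)]:
    for n,c in(("top",ct),("scene",cs)):
        try: print(nm,n,rect(n,P[n],c,k,z))
        except Exception as e: print(nm,n,"fail",e)
a=P["top"][160:260,150:290]; b=P["top"][160:260,300:400]
A=cv2.resize(np.hstack([a,b])[:,:,::-1],None,fx=3.3,fy=3.3,interpolation=cv2.INTER_CUBIC)
s=P["scene"][165:245,225:335];A2=cv2.resize(s[:,:,::-1],(330,240),interpolation=cv2.INTER_CUBIC)
B=np.zeros((A.shape[0]+240,A.shape[1],3),np.uint8);B[:A.shape[0]]=A;B[A.shape[0]:,:330]=A2
cv2.imwrite("pics/crop1.png",B);print(B.shape)
E
```

```text
blankL top [607.7 286.  131.8  62.4 -74.5 607.7 286.1]
blankL scene [606.4 282.2 128.4  61.  -74.7 606.2 282.1]
blankR top [ 389.3 -315.8  132.2   61.    89.7  389.3 -315.8]
blankR scene [ 388.7 -319.5  131.9   61.2   89.6  388.8 -319.6]
offcut top [ 612.1 -318.3   86.6   60.8   89.8  612.1 -318.2]
offcut scene [ 611.9 -321.7   86.4   60.1   89.9  611.9 -321.7]
base top [564.1  86.  134.8  64.  -13.5 562.1  85.3]
base scene [560.4  81.8 130.2  60.9 -12.9 560.3  81.1]
strap top [398.1 279.7 150.9  29.6  72.8 398.1 280.2]
strap scene [398.5 276.9 152.7  36.1  73.5 398.4 277.5]
heel top [534.1 -35.3  49.8  36.7 -11.4 533.6 -35.3]
heel scene [547.7 -10.3 104.9  66.3  75.2 543.  -23.5]
(570, 792, 3)
```

View pics/crop1.png

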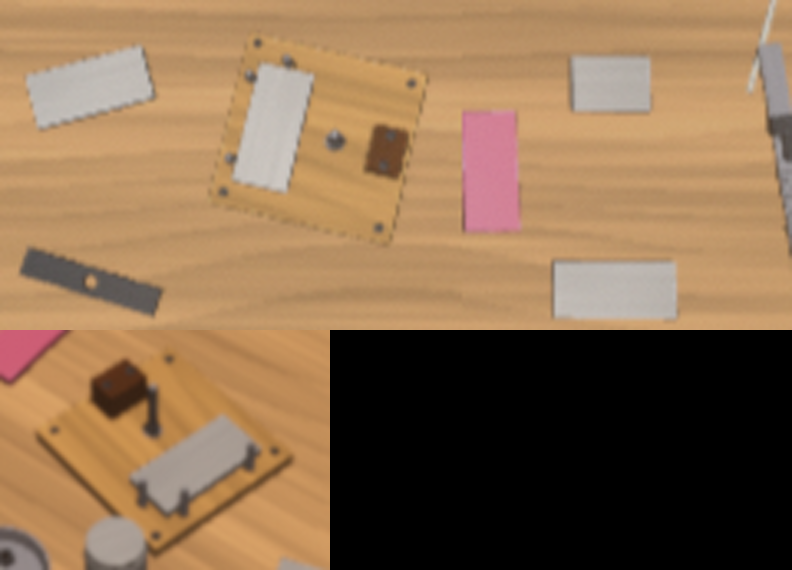

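The crop confirms it. The two full-length plates measure about 131 x 61 mm, at top pixels (177,186) and (346,248). The 87 x 60 plate at (345,185) is the offcut. The strap has its hole at crop (91,282). The pins sit on the +y side (world left) and the +x end. Next: the jig yaw and stud position, while I start towards the left blank.

Call:
apply_moves(
  slide=[
    [36.6, -34.6, 0],
    [36.6, -34.6, 0],
    [36.6, -34.6, 0],
    [36.6, -34.6, 0],
    [36.6, -34.6, 0],
    [36.6, -34.6, 0],
    [36.6, -34.6, 0],
    [36.6, -34.6, 0],
    [36.6, -34.6, -6],
    [36.6, -34.6, -12],
  ],
  rotation=[
    [0, 0, -0.16],
    [0, 0, -0.32],
    [0, 0, -0.48],
    [0, 0, -0.64],
    [0, 0, -0.8],
    [0, 0, -0.936],
    [0, 0, -0.936],
    [0, 0, -0.936],
    [0, 0, -0.936],
    [0, 0, -0.936],
  ],
  claw=[7.2, 7.2, 7.2, 7.2, 7.2, 7.2, 7.2, 7.2, 7.2, 7.2],
)

```text
clock: 1.35
tcp_pos: [0.6083, 0.2831, 0.11]
tool_rot: [-3.141, 0.001, -1.304]
force: [0.8, 0.8, -1.7]
opening: 0.072
grasp_force: 0.0
```

Run:
```python
from h import *
P,D=load("top")
m=arm.camera_model("top"); Rm=R.from_euler("xyz",m["rotation"]).as_matrix()
v,u=np.mgrid[150:260,190:310]
d=D[150:260,190:310]
X=m["origin"]+np.stack([(u-m["cx"])/m["fx"]*d,(v-m["cy"])/m["fy"]*d,d],-1)@Rm.T
Z=X[:,:,2]; bench=np.median(Z[:15,:15]); print("bench",bench*1000, "noise",Z[:10,:10].std()*1000)
H=(Z-bench>.011).astype(np.uint8)
cs,_=cv2.findContours(H,0,cv2.CHAIN_APPROX_NONE); c=max(cs,key=cv2.contourArea)[:,0]+[190,150]
g=ray("top",c,.015)*1000; print("board",cv2.minAreaRect(g.astype(np.float32)))
M=cv2.moments(g.astype(np.float32));print("centroid",M["m10"]/M["m00"],M["m01"]/M["m00"])
# stud / pins: dark blobs
k=8
def blobs(n,p,box,th):
    x0,y0,x1,y1=box
    b=cv2.resize(p[y0:y1,x0:x1],None,fx=k,fy=k,interpolation=cv2.INTER_CUBIC)
    g=b.max(2); cs,_=cv2.findContours((g<th).astype(np.uint8),0,cv2.CHAIN_APPROX_NONE)
    for c in cs:
        M=cv2.moments(c)
        if M["m00"]>150:
            uv=np.array([M["m10"]/M["m00"],M["m01"]/M["m00"]])/k-.5+.5/k+[x0,y0]
            print(n,uv.round(1),M["m00"]/k/k,[tuple((ray(n,uv,z)[0]*1000).round(1)) for z in(.0,.018,.054,.06,.09)])
blobs("top",P,(214,172,280,232),130)
print("heights stud",sorted((Z[48:58,56:68].ravel()-bench)*1000)[-6:])
```

```text
bench 0.5219332856685188 noise 130.9424237801816
board ((550.1143798828125, 37.09418487548828), (200.16314697265625, 190.2509765625), 76.81864166259766)
centroid 550.133936796908 37.12275723554717
top [264.3 228.6] 3.171875 [(np.float64(455.2), np.float64(-28.5)), (np.float64(454.8), np.float64(-27.8)), (np.float64(454.0), np.float64(-26.5)), (np.float64(453.9), np.float64(-26.3)), (np.float64(453.2), np.float64(-25.3))]
top [217.3 217.7] 3.2578125 [(np.float64(493.7), np.float64(139.8)), (np.float64(492.8), np.float64(138.2)), (np.float64(491.0), np.float64(134.9)), (np.float64(490.7), np.float64(134.3)), (np.float64(489.1), np.float64(131.5))]
top [219.9 207.8] 3.8203125 [(np.float64(529.5), np.float64(130.8)), (np.float64(528.1), np.float64(129.3)), (np.float64(525.3), np.float64(126.2)), (np.float64(524.8), np.float64(125.7)), (np.float64(522.4), np.float64(123.1))]
top [251.3 202.6] 17.3515625 [(np.float64(548.2), np.float64(18.0)), (np.float64(546.6), np.float64(18.0)), (np.float64(543.2), np.float64(18.0)), (np.float64(542.7), np.float64(18.0)), (np.float64(539.9), np.float64(
[... 417 characters left out ...]
106.5)), (np.float64(605.8), np.float64(104.4))]
top [237.1 178.6] 6.265625 [(np.float64(635.4), np.float64(69.6)), (np.float64(632.5), np.float64(68.9)), (np.float64(626.8), np.float64(67.5)), (np.float64(625.9), np.float64(67.2)), (np.float64(621.1), np.float64(66.1))]
top [227.6 172.5] 2.5546875 [(np.float64(658.0), np.float64(104.3)), (np.float64(654.9), np.float64(103.1)), (np.float64(648.5), np.float64(100.8)), (np.float64(647.5), np.float64(100.4)), (np.float64(642.2), np.float64(98.4))]
heights stud [np.float64(90.06301988936505), np.float64(92.53378005367563), np.float64(92.87763149128448), np.float64(92.88738642194616), np.float64(94.75893659144874), np.float64(1315.8083733472395)]
```

Call:
apply_moves(
  slide=[
    [-0.1, 0, -3],
    [-0.1, 0, -6],
    [-0.1, 0, -9],
    [-0.1, 0, -10.2],
    [-0.1, 0, -10.4],
    [-0.1, 0, -10.4],
  ],
  rotation=[
    [0, 0, 0],
    [0, 0, 0],
    [0, 0, 0],
    [0, 0, 0],
    [0, 0, 0],
    [0, 0, 0],
  ],
  claw=[7, 7, 7, 7, 7, 7],
)

```text
clock: 2.1
tcp_pos: [0.607, 0.2847, 0.0083]
tool_rot: [-3.14, 0.0, -1.302]
force: [0.2, 1.2, -0.9]
opening: 0.0698
grasp_force: 0.0
```

Run:
```python
from h import *
P={}
for n in("top","scene"):
    p,d=arm.camera(n);P[n]=p
    np.savez(n+"1.npz",p=p,d=d)
s=arm.sense();print(s["tcp_pos"],s["tool_rot"],s["force"])
a=cv2.resize(P["scene"][215:295,285:385],(500,400),interpolation=cv2.INTER_CUBIC)
b=cv2.resize(P["top"][155:215,147:207],(300,300),interpolation=cv2.INTER_CUBIC)
B=np.zeros((400,800,3),np.uint8);B[:,:500]=a;B[:300,500:]=b
cv2.imwrite("pics/g1.png",B[:,:,::-1])
```

```text
[0.60711014 0.28483324 0.00863685] [-3.13971558e+00  7.45045881e-04 -1.30160726e+00] [-0.21806585  0.45802725  0.09494333]
```

View pics/g1.png

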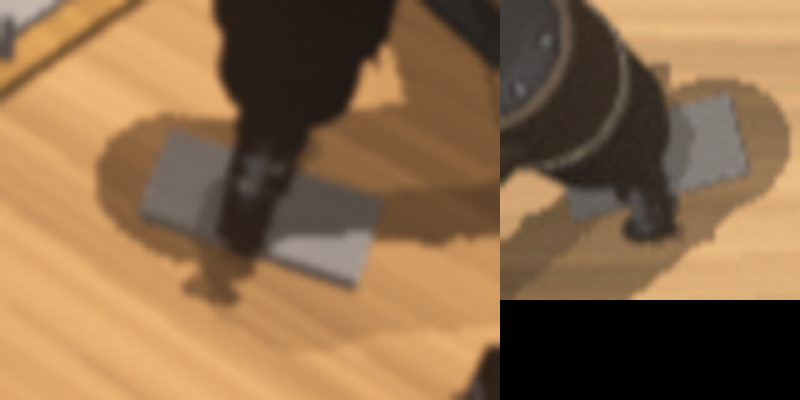

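The near finger (crop (240,240)) straddles the blank about midway along its length. Its tip is still above the bench, so I'll creep down.

Call:
apply_moves(
  slide=[
    [0, 0, -0.3],
    [0, 0, -0.6],
    [0, 0, -0.6],
  ],
  rotation=[
    [0, 0, 0],
    [0, 0, 0],
    [0, 0, 0],
  ],
  claw=[7, 7, 7],
)

```text
clock: 2.58
tcp_pos: [0.6063, 0.2842, 0.001]
tool_rot: [3.141, -0.0, -1.302]
force: [1.0, 0.0, -0.6]
opening: 0.07
grasp_force: 0.0
```

Call:
apply_moves(
  slide=[
    [0, 0, -0.15],
    [0, 0, -0.3],
    [0, 0, -0.3],
  ],
  rotation=[
    [0, 0, 0],
    [0, 0, 0],
    [0, 0, 0],
  ],
  claw=[7, 7, 7],
)

```text
clock: 2.95
tcp_pos: [0.6064, 0.2842, -0.0019]
tool_rot: [3.141, -0.0, -1.302]
force: [0.3, 0.1, -0.2]
opening: 0.0703
grasp_force: 0.0
```

Call:
apply_moves(
  slide=[
    [0, 0, -0.1],
    [0, 0, -0.2],
    [0, 0, -0.2],
  ],
  rotation=[
    [0, 0, 0],
    [0, 0, 0],
    [0, 0, 0],
  ],
  claw=[6.6, 6.4, 6.4],
)

```text
clock: 3.32
tcp_pos: [0.6064, 0.2843, -0.0038]
tool_rot: [3.141, -0.0, -1.302]
force: [0.5, -0.4, -0.4]
opening: 0.064
grasp_force: 0.0
```

Call:
apply_moves(
  slide=[
    [0, 0, 0],
    [0, 0, 0],
    [0, 0, 0],
    [0, 0, 0],
  ],
  rotation=[
    [0, 0, 0],
    [0, 0, 0],
    [0, 0, 0],
    [0, 0, 0],
  ],
  claw=[5.8, 5.5, 5.5, 5.5],
  grip_force=40,
)

```text
clock: 3.82
tcp_pos: [0.6068, 0.2845, -0.0032]
tool_rot: [-3.141, 0.0, -1.302]
force: [-0.2, 0.2, 4.9]
opening: 0.0592
grasp_force: 44.1
```

Call:
apply_moves(
  slide=[
    [0, 0, 3],
    [0, 0, 8],
    [0, 0, 11],
    [-1.5, -5, 11],
    [-3, -10, 11],
    [-4.57, -15, 11],
    [-4.57, -20.04, 11],
    [-4.57, -20.04, 11],
    [-4.57, -20.04, 11],
    [-4.57, -20.04, 11],
  ],
  rotation=[
    [0, 0, 0],
    [0, 0, 0],
    [0, 0, 0.15],
    [0, 0, 0.32],
    [0, 0, 0.48],
    [0, 0, 0.64],
    [0, 0, 0.8],
    [0, 0, 0.96],
    [0, 0, 1.072],
    [0, 0, 1.072],
  ],
  claw=[5.5, 5.5, 5.5, 5.5, 5.5, 5.5, 5.5, 5.5, 5.5, 5.5],
)

```text
clock: 5.08
tcp_pos: [0.5599, 0.0835, 0.1055]
tool_rot: [3.141, 0.002, -0.231]
force: [0.3, -0.5, -2.8]
opening: 0.0585
grasp_force: 45.0
```

Call:
apply_moves(
  slide=[
    [0, 0, -2],
    [0, 0, -2],
    [0, 0, -2],
  ],
  rotation=[
    [0, 0, 0],
    [0, 0, 0],
    [0, 0, 0],
  ],
  claw=[5.5, 5.5, 5.5],
)

```text
clock: 5.45
tcp_pos: [0.5608, 0.084, 0.0864]
tool_rot: [3.141, 0.0, -0.231]
force: [-0.1, -0.3, -2.2]
opening: 0.0589
grasp_force: 45.0
```

Run:
```python
from h import *
P={}
for n in("top","scene"):
    p,d=arm.camera(n);P[n]=p
    np.savez(n+"2.npz",p=p,d=d)
s=arm.sense();print(s["tcp_pos"],s["tool_rot"],s["force"],s["opening"])
a=cv2.resize(P["scene"][150:250,230:340],(440,400),interpolation=cv2.INTER_CUBIC)
b=cv2.resize(P["top"][155:245,200:290],(360,360),interpolation=cv2.INTER_CUBIC)
B=np.zeros((400,800,3),np.uint8);B[:,:440]=a;B[:360,440:]=b
cv2.imwrite("pics/g2.png",B[:,:,::-1])
```

```text
[0.56108788 0.08417667 0.08685585] [-3.14117064e+00 -6.11722455e-04 -2.30164045e-01] [ 0.50107669  0.44791019 -2.72461405] 0.05877234406733822
```

View pics/g2.png

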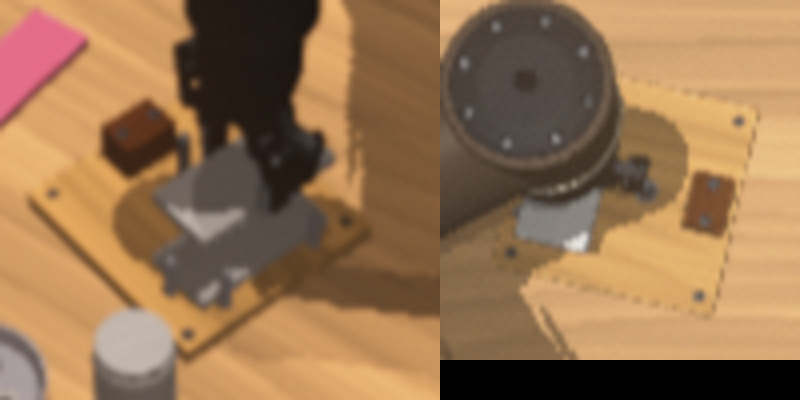

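The held blank hangs level over the base: scene-crop corners at (153,193) and (205,242), and its open end at top crop (515–590, 238–250). I'll check these against the TCP to settle the camera offset.

Run:
```python
from h import *
t=np.array([561.0,84.1]);c,s=np.cos(-.2302),np.sin(-.2302);Rz=np.array([[c,-s],[s,c]])
def jl(n,uv,z,o): return ((ray(n,uv,z)*1000-o)@Rz).round(1)   # local coords
ts=np.load("scene2.npz")["p"];tp=np.load("top2.npz")["p"]
k=8
# lit part of held blank in scene: bright
for n,p,box,z in(("scene",ts,(262,190,296,216),.0865+.0155),("top",tp,(214,200,244,222),.0865+.0155)):
    x0,y0,x1,y1=box;b=cv2.resize(p[y0:y1,x0:x1],None,fx=k,fy=k,interpolation=cv2.INTER_CUBIC)
    q=cv2.cvtColor(b,cv2.COLOR_RGB2HSV);m=((q[:,:,1]<55)).astype(np.uint8)
    cs,_=cv2.findContours(m,0,cv2.CHAIN_APPROX_NONE);ct=max(cs,key=cv2.contourArea)[:,0]
    uv=(ct+.5)/k-.5+[x0,y0];l=jl(n,uv,z,t)
    print(n,"x range",np.percentile(l[:,0],[1,99]),"y range",np.percentile(l[:,1],[1,99]))
    if n=="scene":
        for nm,uv in(("+x corner L",(268.25,198.25)),("bottom",(281.25,210.5))):print(nm,jl(n,[uv],z,t))
    else: print(jl(n,[(218.4,214.1),(237.1,217.1)],z,t))
```

```text
scene x range [-13.383 100.1  ] y range [-32.783  68.166]
+x corner L [[ 64.2 -28.9]]
bottom [[64.3 30.1]]
top x range [-67.508 -12.692] y range [-32.4  34. ]
[[-68.7  27.8]
 [-64.1 -34.6]]
```

Call:
apply_moves(
  slide=[
    [-0.22, -0.05, 0],
    [-0.22, -0.05, -1.5],
    [-0.22, -0.05, -3],
    [-0.22, -0.05, -4.5],
    [-0.22, -0.05, -4.5],
  ],
  rotation=[
    [0, 0, 0],
    [0, 0, 0],
    [0, 0, 0],
    [0, 0, 0],
    [0, 0, 0],
  ],
  claw=[5.5, 5.5, 5.5, 5.5, 5.5],
)

```text
clock: 6.18
tcp_pos: [0.5574, 0.0828, 0.0393]
tool_rot: [3.139, 0.003, -0.23]
force: [-0.7, -0.7, -3.7]
opening: 0.0586
grasp_force: 45.0
```

Call:
apply_moves(
  slide=[
    [0.02, 0.1, 0],
    [0.04, 0.2, 0],
    [0.04, 0.2, 0],
  ],
  rotation=[
    [0, 0, 0],
    [0, 0, 0],
    [0, 0, 0],
  ],
  claw=[5.5, 5.5, 5.5],
)

```text
clock: 6.55
tcp_pos: [0.5593, 0.0857, 0.0418]
tool_rot: [-3.141, -0.001, -0.23]
force: [-0.5, -0.6, -4.7]
opening: 0.059
grasp_force: 45.0
```

Call:
apply_moves(
  slide=[
    [0.02, 0.1, 0],
    [0.02, 0.1, 0],
    [0.02, 0.1, 0],
  ],
  rotation=[
    [0, 0, 0],
    [0, 0, 0],
    [0, 0, 0],
  ],
  claw=[5.5, 5.5, 5.5],
)

```text
clock: 6.92
tcp_pos: [0.5592, 0.0864, 0.0414]
tool_rot: [-3.142, -0.0, -0.23]
force: [-0.0, 1.1, -2.6]
opening: 0.0587
grasp_force: 45.0
```

Call:
apply_moves(
  slide=[
    [0.02, 0.1, 0],
    [0.02, 0.1, 0],
    [0.02, 0.1, 0],
  ],
  rotation=[
    [0, 0, 0],
    [0, 0, 0],
    [0, 0, 0],
  ],
  claw=[5.5, 5.5, 5.5],
)

```text
clock: 7.3
tcp_pos: [0.5592, 0.087, 0.0413]
tool_rot: [3.141, 0.0, -0.23]
force: [0.2, -4.4, -1.8]
opening: 0.0588
grasp_force: 45.2
```

Call:
apply_moves(
  slide=[
    [0.1, -0.02, 0],
    [0.2, -0.05, 0],
    [0.2, -0.05, 0],
  ],
  rotation=[
    [0, 0, 0],
    [0, 0, 0],
    [0, 0, 0],
  ],
  claw=[5.5, 5.5, 5.5],
)

```text
clock: 7.68
tcp_pos: [0.5607, 0.0866, 0.0409]
tool_rot: [3.141, 0.001, -0.23]
force: [-2.7, -3.5, -4.1]
opening: 0.0586
grasp_force: 45.0
```

Call:
apply_moves(
  slide=[
    [0.1, -0.02, 0],
    [0.1, -0.02, 0],
    [0.1, -0.02, 0],
  ],
  rotation=[
    [0, 0, 0],
    [0, 0, 0],
    [0, 0, 0],
  ],
  claw=[5.5, 5.5, 5.5],
)

```text
clock: 8.05
tcp_pos: [0.5618, 0.0863, 0.041]
tool_rot: [3.141, 0.001, -0.23]
force: [-2.3, -4.5, -4.3]
opening: 0.0588
grasp_force: 45.0
```

Call:
apply_moves(
  slide=[
    [0.1, -0.02, 0],
    [0.1, -0.02, 0],
    [0.1, -0.02, 0],
  ],
  rotation=[
    [0, 0, 0],
    [0, 0, 0],
    [0, 0, 0],
  ],
  claw=[5.5, 5.5, 5.5],
)

```text
clock: 8.43
tcp_pos: [0.5629, 0.0861, 0.041]
tool_rot: [3.141, 0.001, -0.23]
force: [-2.9, -4.4, -3.5]
opening: 0.059
grasp_force: 45.0
```

Call:
apply_moves(
  slide=[
    [0.1, -0.02, 0],
    [0.1, -0.02, 0],
    [0.1, -0.02, 0],
  ],
  rotation=[
    [0, 0, 0],
    [0, 0, 0],
    [0, 0, 0],
  ],
  claw=[5.5, 5.5, 5.5],
)

```text
clock: 8.8
tcp_pos: [0.5638, 0.0859, 0.041]
tool_rot: [3.141, 0.001, -0.23]
force: [-3.2, -4.2, -3.4]
opening: 0.0585
grasp_force: 45.0
```

Call:
apply_moves(
  slide=[
    [0.1, -0.02, 0],
    [0.1, -0.02, 0],
    [0.1, -0.02, 0],
  ],
  rotation=[
    [0, 0, 0],
    [0, 0, 0],
    [0, 0, 0],
  ],
  claw=[5.5, 5.5, 5.5],
)

```text
clock: 9.18
tcp_pos: [0.5648, 0.0857, 0.041]
tool_rot: [3.141, 0.001, -0.23]
force: [-3.5, -4.1, -3.8]
opening: 0.0587
grasp_force: 45.0
```

Call:
apply_moves(
  slide=[
    [0.1, -0.02, 0],
    [0.1, -0.02, 0],
    [0.1, -0.02, 0],
  ],
  rotation=[
    [0, 0, 0],
    [0, 0, 0],
    [0, 0, 0],
  ],
  claw=[5.5, 5.5, 5.5],
)

```text
clock: 9.55
tcp_pos: [0.5652, 0.0856, 0.0409]
tool_rot: [3.141, 0.002, -0.23]
force: [-5.6, -2.2, -1.5]
opening: 0.0587
grasp_force: 45.2
```

Call:
apply_moves(
  slide=[
    [-0.05, -0.03, -0.4],
    [-0.05, -0.03, -0.8],
    [-0.05, -0.03, -1.2],
    [-0.05, -0.03, -1.2],
  ],
  rotation=[
    [0, 0, 0],
    [0, 0, 0],
    [0, 0, 0],
    [0, 0, 0],
  ],
  claw=[5.5, 5.5, 5.5, 5.5],
)

```text
clock: 10.05
tcp_pos: [0.5651, 0.0855, 0.0289]
tool_rot: [3.141, 0.001, -0.23]
force: [-4.5, -2.1, -3.8]
opening: 0.0591
grasp_force: 44.9
```

Call:
apply_moves(
  slide=[
    [0, 0, -0.1],
    [0, 0, -0.2],
    [0, 0, -0.2],
  ],
  rotation=[
    [0, 0, 0],
    [0, 0, 0],
    [0, 0, 0],
  ],
  claw=[5.5, 5.5, 5.5],
)

```text
clock: 10.42
tcp_pos: [0.5652, 0.0855, 0.0273]
tool_rot: [3.141, 0.001, -0.23]
force: [-6.4, -2.0, 0.0]
opening: 0.059
grasp_force: 45.3
```

Call:
apply_moves(
  slide=[
    [0, 0, -0.1],
    [0, 0, -0.1],
  ],
  rotation=[
    [0, 0, 0],
    [0, 0, 0],
  ],
  claw=[5.5, 5.5],
)

```text
clock: 10.68
tcp_pos: [0.5653, 0.0855, 0.0268]
tool_rot: [3.141, 0.001, -0.23]
force: [-6.9, -3.0, 4.3]
opening: 0.0589
grasp_force: 45.8
```

Call:
apply_moves(
  slide=[
    [0, 0, 0],
    [0, 0, 0],
    [0, 0, 0],
  ],
  rotation=[
    [0, 0, 0],
    [0, 0, 0],
    [0, 0, 0],
  ],
  claw=[6.2, 6.6, 6.8],
)

```text
clock: 11.05
tcp_pos: [0.5677, 0.0871, 0.0269]
tool_rot: [-3.139, -0.003, -0.229]
force: [2.6, 3.9, -1.8]
opening: 0.0679
grasp_force: 2.4
```

Call:
apply_moves(
  slide=[
    [0, 0, 4],
    [0, 0, 9],
    [-2, -5, 12],
    [-5, -10, 12],
    [-7, -16, 12],
    [-10, -22, 12],
    [-13, -28, 12],
    [-15, -34, 12],
    [-17.83, -40.26, 12],
    [-17.83, -40.26, 10],
  ],
  rotation=[
    [0, 0, 0],
    [0, 0, 0],
    [0, 0, -0.15],
    [0, 0, -0.32],
    [0, 0, -0.5],
    [0, 0, -0.68],
    [0, 0, -0.86],
    [0, 0, -1.04],
    [0, 0, -1.22],
    [0, 0, -1.347],
  ],
  claw=[7, 7, 7, 7, 7, 7, 7, 7, 7, 7],
)

```text
clock: 12.3
tcp_pos: [0.3873, -0.3203, 0.1276]
tool_rot: [-3.138, -0.002, -1.585]
force: [0.1, 0.7, -1.4]
opening: 0.07
grasp_force: 0.0
```

Call:
apply_moves(
  slide=[
    [0, 0, -3],
    [0, 0, -6],
    [0, 0, -9],
    [0, 0, -11],
    [0, 0, -11.6],
    [0, 0, -11.6],
  ],
  rotation=[
    [0, 0, 0],
    [0, 0, 0],
    [0, 0, 0],
    [0, 0, 0],
    [0, 0, 0],
    [0, 0, 0],
  ],
  claw=[7, 7, 7, 7, 7, 7],
)

```text
clock: 13.05
tcp_pos: [0.3879, -0.3171, 0.0105]
tool_rot: [3.142, -0.0, -1.577]
force: [0.7, -0.5, 0.1]
opening: 0.0698
grasp_force: 0.0
```

Run:
```python
from h import *
P={}
for n in("top","scene"):
    p,d=arm.camera(n);P[n]=p
    np.savez(n+"3.npz",p=p,d=d)
s=arm.sense();print(s["tcp_pos"],s["tool_rot"],s["force"],s["opening"])
for n,c,z in(("top",(233,198),.036),("scene",(289,207),.036)):
    try: print(n,rect(n,P[n],c,"alu",z))
    except Exception as e: print(e)
T=P["top"]
B=np.zeros((600,800,3),np.uint8)
B[:360,:400]=cv2.resize(P["scene"][160:250,240:340],(400,360),interpolation=cv2.INTER_CUBIC)
B[:360,400:]=cv2.resize(T[160:250,200:300],(400,360),interpolation=cv2.INTER_CUBIC)
B[360:,:400]=cv2.resize(P["scene"][100:160,180:280],(400,240),interpolation=cv2.INTER_CUBIC)
B[360:,400:]=cv2.resize(T[210:270,300:400],(400,240),interpolation=cv2.INTER_CUBIC)
cv2.imwrite("pics/g3.png",B[:,:,::-1])
```

```text
[ 0.38828973 -0.31724484  0.01115826] [-3.14020043e+00 -5.80757590e-04 -1.57654727e+00] [-0.47664201 -0.64020828  0.23557131] 0.06995873049501022
top [568.3  88.6 142.1  71.  -13.1 563.6  85.7]
scene [563.   82.9 131.4  63.5 -12.6 562.7  82.1]
```

View pics/g3.png

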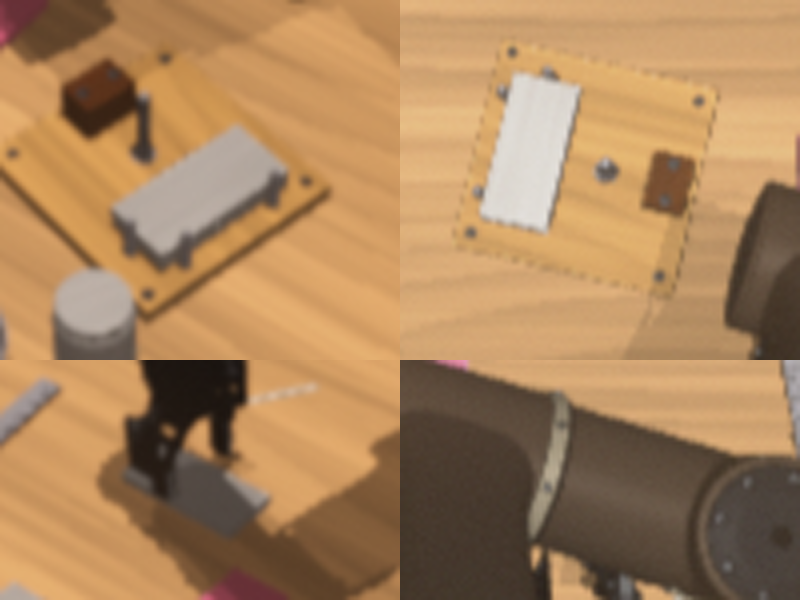

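Run:
```python
from h import *
m=arm.camera_model("scene");Rm=R.from_euler("xyz",m["rotation"]).as_matrix()
def pj(x): 
    q=(np.array(x)-m["origin"])@Rm; uv=np.array([m["fx"]*q[0]/q[2]+m["cx"],m["fy"]*q[1]/q[2]+m["cy"]]); return (uv-[180,100])*4+[0,360]
print("tip centre low +x",pj((.388+.038,-.317,.018)),pj((.388+.038,-.317,.012)))
for dx,dy in((.03,-.065),(.03,.065),(-.03,.065),(-.03,-.065)): print(pj((.389+dx,-.3158+dy,.012)))
```

```text
tip centre low +x [168.13906704 497.86164746] [168.70597501 502.77238292]
[121.93262328 470.42455337]
[229.34228063 528.79249118]
[271.56727298 492.60496508]
[164.79447826 436.43240742]
```

The first stack sits neatly, and the finger pixels match the projected position on the right blank. Descending.

Call:
apply_moves(
  slide=[
    [0.1, 0.15, -0.4],
    [0.1, 0.15, -0.8],
    [0.1, 0.15, -1.2],
    [0.1, 0.15, -1.4],
    [0.1, 0.15, -1.4],
  ],
  rotation=[
    [0, 0, 0],
    [0, 0, 0],
    [0, 0, 0],
    [0, 0, 0],
    [0, 0, 0],
  ],
  claw=[7, 7, 6.8, 6.6, 6.4],
)

```text
clock: 13.78
tcp_pos: [0.3885, -0.3155, -0.0039]
tool_rot: [3.141, 0.0, -1.577]
force: [-0.1, -0.2, 0.7]
opening: 0.0643
grasp_force: 0.1
```

Call:
apply_moves(
  slide=[
    [0, 0, 0],
    [0, 0, 0],
    [0, 0, 0],
    [0, 0, 0],
  ],
  rotation=[
    [0, 0, 0],
    [0, 0, 0],
    [0, 0, 0],
    [0, 0, 0],
  ],
  claw=[5.8, 5.5, 5.5, 5.5],
)

```text
clock: 14.28
tcp_pos: [0.3888, -0.3156, -0.0034]
tool_rot: [-3.141, -0.0, -1.577]
force: [0.4, 0.5, 5.2]
opening: 0.0588
grasp_force: 43.8
```

Call:
apply_moves(
  slide=[
    [0, 0, 4],
    [0, 0, 10],
    [2, 5, 13],
    [5, 10, 13],
    [7, 16, 13],
    [10, 22, 13],
    [13, 28, 13],
    [15, 34, 13],
    [17.08, 39.96, 13],
    [17.08, 39.96, 13],
  ],
  rotation=[
    [0, 0, 0],
    [0, 0, 0],
    [0, 0, 0.17],
    [0, 0, 0.34],
    [0, 0, 0.51],
    [0, 0, 0.68],
    [0, 0, 0.85],
    [0, 0, 1.02],
    [0, 0, 1.19],
    [0, 0, 1.347],
  ],
  claw=[5.5, 5.5, 5.5, 5.5, 5.5, 5.5, 5.5, 5.5, 5.5, 5.5],
)

```text
clock: 15.52
tcp_pos: [0.5599, 0.0875, 0.1253]
tool_rot: [3.141, 0.001, -0.221]
force: [-0.7, -1.8, -2.8]
opening: 0.0587
grasp_force: 45.5
```

Call:
apply_moves(
  slide=[
    [0, 0, 0],
    [0, 0, 0],
    [0, 0, -2],
    [0, 0, -4],
    [0, 0, -4],
    [0, 0, -4],
  ],
  rotation=[
    [0, 0, 0],
    [0, 0, 0],
    [0, 0, 0],
    [0, 0, 0],
    [0, 0, 0],
    [0, 0, 0],
  ],
  claw=[5.5, 5.5, 5.5, 5.5, 5.5, 5.5],
)

```text
clock: 16.27
tcp_pos: [0.5597, 0.0835, 0.0871]
tool_rot: [-3.141, -0.001, -0.232]
force: [0.5, 0.2, -1.8]
opening: 0.0587
grasp_force: 45.5
```

Call:
apply_moves(
  slide=[
    [0, 0, -1.5],
    [0, 0, -3],
    [0, 0, -4.2],
    [0, 0, -4.3],
    [0, 0, -4.3],
  ],
  rotation=[
    [0, 0, 0],
    [0, 0, 0],
    [0, 0, 0.002],
    [0, 0, 0.002],
    [0, 0, 0.002],
  ],
  claw=[5.5, 5.5, 5.5, 5.5, 5.5],
)

```text
clock: 16.9
tcp_pos: [0.5595, 0.0842, 0.0432]
tool_rot: [3.141, 0.0, -0.228]
force: [-0.0, -0.2, -1.9]
opening: 0.0585
grasp_force: 45.5
```

Call:
apply_moves(
  slide=[
    [0.02, 0.1, 0],
    [0.05, 0.2, 0],
    [0.07, 0.3, 0],
    [0.07, 0.3, 0],
    [0.07, 0.3, 0],
  ],
  rotation=[
    [0, 0, 0],
    [0, 0, 0],
    [0, 0, 0],
    [0, 0, 0],
    [0, 0, 0],
  ],
  claw=[5.5, 5.5, 5.5, 5.5, 5.5],
)

```text
clock: 17.52
tcp_pos: [0.5599, 0.0868, 0.0434]
tool_rot: [3.141, 0.0, -0.228]
force: [0.1, -2.7, -0.9]
opening: 0.059
grasp_force: 45.7
```

Call:
apply_moves(
  slide=[
    [0.1, -0.05, 0],
    [0.2, -0.07, 0],
    [0.3, -0.1, 0],
    [0.3, -0.1, 0],
  ],
  rotation=[
    [0, 0, 0],
    [0, 0, 0],
    [0, 0, 0],
    [0, 0, 0],
  ],
  claw=[5.5, 5.5, 5.5, 5.5],
)

```text
clock: 18.02
tcp_pos: [0.5629, 0.086, 0.0431]
tool_rot: [3.141, 0.0, -0.228]
force: [-0.6, -1.6, -3.9]
opening: 0.059
grasp_force: 45.4
```

Call:
apply_moves(
  slide=[
    [0.1, -0.02, 0],
    [0.1, -0.02, 0],
    [0.1, -0.02, 0],
  ],
  rotation=[
    [0, 0, 0],
    [0, 0, 0],
    [0, 0, 0],
  ],
  claw=[5.5, 5.5, 5.5],
)

```text
clock: 18.4
tcp_pos: [0.564, 0.0858, 0.0432]
tool_rot: [3.141, 0.0, -0.228]
force: [-1.0, -2.0, -2.9]
opening: 0.0589
grasp_force: 45.5
```

Call:
apply_moves(
  slide=[
    [0.1, -0.02, 0],
    [0.1, -0.02, 0],
    [0.1, -0.02, 0],
  ],
  rotation=[
    [0, 0, 0],
    [0, 0, 0],
    [0, 0, 0],
  ],
  claw=[5.5, 5.5, 5.5],
)

```text
clock: 18.77
tcp_pos: [0.5648, 0.0856, 0.0432]
tool_rot: [3.141, 0.0, -0.228]
force: [-3.1, -1.2, -2.4]
opening: 0.0589
grasp_force: 45.6
```

Call:
apply_moves(
  slide=[
    [0.1, -0.02, 0],
    [0.1, -0.02, 0],
    [0.1, -0.02, 0],
  ],
  rotation=[
    [0, 0, 0],
    [0, 0, 0],
    [0, 0, 0],
  ],
  claw=[5.5, 5.5, 5.5],
)

```text
clock: 19.15
tcp_pos: [0.5649, 0.0855, 0.043]
tool_rot: [3.141, 0.002, -0.228]
force: [-6.7, 1.3, -1.1]
opening: 0.0591
grasp_force: 45.7
```

Call:
apply_moves(
  slide=[
    [-0.06, 0.02, -0.2],
    [-0.06, 0.02, -0.4],
    [-0.06, 0.02, -0.5],
    [-0.06, 0.02, -0.5],
  ],
  rotation=[
    [0, 0, 0],
    [0, 0, 0],
    [0, 0, 0],
    [0, 0, 0],
  ],
  claw=[5.5, 5.5, 5.5, 5.5],
)

```text
clock: 19.65
tcp_pos: [0.5648, 0.0856, 0.0387]
tool_rot: [3.141, 0.001, -0.228]
force: [-6.1, -1.6, 4.2]
opening: 0.0585
grasp_force: 46.2
```

Call:
apply_moves(
  slide=[
    [0, 0, -0.05],
    [0, 0, -0.1],
    [0, 0, -0.1],
  ],
  rotation=[
    [0, 0, 0],
    [0, 0, 0],
    [0, 0, 0],
  ],
  claw=[5.5, 5.5, 5.5],
)

```text
clock: 20.02
tcp_pos: [0.5649, 0.0856, 0.0387]
tool_rot: [3.141, 0.0, -0.228]
force: [-10.7, -1.3, 13.3]
opening: 0.0589
grasp_force: 47.3
```

Call:
apply_moves(
  slide=[
    [-0.2, 0, 0.1],
    [-0.2, 0, 0.1],
    [-0.2, 0, 0.1],
    [-0.2, 0, 0.1],
  ],
  rotation=[
    [0, 0, 0],
    [0, 0, 0],
    [0, 0, 0],
    [0, 0, 0],
  ],
  claw=[6.2, 6.6, 6.8, 6.8],
)

```text
clock: 20.52
tcp_pos: [0.5638, 0.0859, 0.0383]
tool_rot: [-3.141, -0.0, -0.228]
force: [-0.4, -0.1, 0.4]
opening: 0.068
grasp_force: 0.0
```

Call:
apply_moves(
  slide=[
    [0, 0, -0.7],
    [0, 0, -1.4],
    [0, 0, -2],
    [0, 0, -2],
  ],
  rotation=[
    [0, 0, 0],
    [0, 0, 0],
    [0, 0, 0],
    [0, 0, 0],
  ],
  claw=[6.8, 6.8, 6.8, 6.8],
)

```text
clock: 21.02
tcp_pos: [0.5656, 0.0875, 0.0185]
tool_rot: [-3.139, -0.003, -0.227]
force: [3.5, 6.0, -1.3]
opening: 0.0679
grasp_force: 3.4
```

Call:
apply_moves(
  slide=[
    [0, 0, 0],
    [0, 0, 0],
    [0, 0, 0],
  ],
  rotation=[
    [0, 0, 0],
    [0, 0, 0],
    [0, 0, 0],
  ],
  claw=[6.8, 6.8, 6.8],
)

```text
clock: 21.4
tcp_pos: [0.5655, 0.0875, 0.0185]
tool_rot: [-3.139, -0.003, -0.227]
force: [3.0, 5.8, -1.4]
opening: 0.0678
grasp_force: 3.4
```

Run:
```python
from h import *
P={}
for n in("top","scene"):
    p,d=arm.camera(n);P[n]=p
s=arm.sense();print(s["tcp_pos"],s["tool_rot"],s["force"],s["moment"],s["opening"],s["grasp_force"])
B=np.zeros((400,800,3),np.uint8)
B[:,:440]=cv2.resize(P["scene"][160:250,240:340],(440,400),interpolation=cv2.INTER_CUBIC)
B[:360,440:]=cv2.resize(P["top"][160:250,200:290],(360,360),interpolation=cv2.INTER_CUBIC)
cv2.imwrite("pics/g4.png",B[:,:,::-1])
```

```text
[0.56552401 0.08749485 0.01845967] [-3.13866393 -0.00321531 -0.22672389] [ 3.16412407  5.88889035 -1.24518467] [ 1.98643169 -0.97838872  0.12583578] 0.0679868938041113 3.3517398530602804
```

View pics/g4.png

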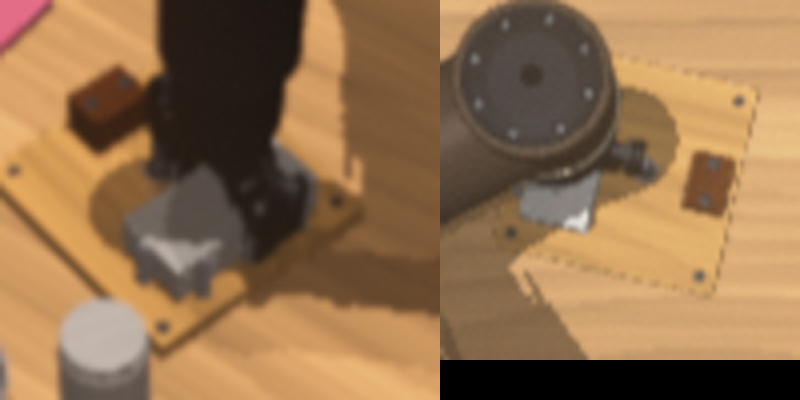

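The pack is three high and neat. The side force is the back of the stud-side finger (crop (640,165)) leaning lightly on the stud when open. Closing relieves that and squares the pack across its width.

Call:
apply_moves(
  slide=[
    [0, 0, 0],
    [0, 0, 0],
    [0, 0, 0],
    [0, 0, 0],
  ],
  rotation=[
    [0, 0, 0],
    [0, 0, 0],
    [0, 0, 0],
    [0, 0, 0],
  ],
  claw=[6.2, 5.6, 5.6, 5.6],
  grip_force=30,
)

```text
clock: 22.0
tcp_pos: [0.5632, 0.0854, 0.018]
tool_rot: [3.141, 0.001, -0.228]
force: [-0.0, -2.2, -1.0]
opening: 0.0596
grasp_force: 32.7
```

Call:
apply_moves(
  slide=[
    [0.02, 0.08, 0],
    [0.02, 0.08, 0],
  ],
  rotation=[
    [0, 0, 0],
    [0, 0, 0],
  ],
  claw=[5.6, 5.6],
)

```text
clock: 22.25
tcp_pos: [0.5631, 0.086, 0.018]
tool_rot: [3.141, 0.001, -0.228]
force: [0.3, -5.4, -2.0]
opening: 0.0596
grasp_force: 32.8
```

Call:
apply_moves(
  slide=[
    [-0.01, -0.05, 0],
    [-0.01, -0.05, 0],
    [-0.01, -0.05, 1],
    [-0.01, -0.05, 3],
    [-0.01, -0.05, 8],
    [-0.01, -0.05, 11],
    [-0.01, -0.05, 11],
  ],
  rotation=[
    [0, 0, 0],
    [0, 0, 0],
    [0, 0, 0],
    [0, 0, 0],
    [0, 0, 0],
    [0, 0, 0],
    [0, 0, 0],
  ],
  claw=[6.2, 6.4, 6.4, 6.4, 6.4, 6.4, 6.4],
)

```text
clock: 23.12
tcp_pos: [0.5654, 0.0869, 0.1321]
tool_rot: [-3.138, -0.005, -0.227]
force: [-0.5, 0.0, -0.4]
opening: 0.0639
grasp_force: 0.0
```

Call:
apply_moves(
  slide=[
    [-4, 1, 0],
    [-9.65, 2.23, 0],
    [-9.65, 2.23, -3],
    [-9.65, 2.23, -6],
    [-9.65, 2.23, -9],
    [-9.65, 2.23, -10],
    [-9.65, 2.23, -10.6],
    [-9.65, 2.23, -10.6],
  ],
  rotation=[
    [0, 0, 0],
    [0, 0, 0],
    [0, 0, 0],
    [0, 0, 0],
    [0, 0, 0],
    [0, 0, 0],
    [0, 0, 0],
    [0, 0, 0],
  ],
  claw=[4, 2, 0, 0, 0, 0, 0, 0],
)

```text
clock: 24.12
tcp_pos: [0.4673, 0.1084, 0.0226]
tool_rot: [-3.141, -0.0, -0.228]
force: [0.1, -0.6, 1.1]
opening: -0.0001
grasp_force: 0.0
```

Call:
apply_moves(
  slide=[
    [0.7, -0.16, 0],
    [1.4, -0.32, 0],
    [1.85, -0.43, 0],
    [1.95, -0.45, 0],
    [2.05, -0.48, 0],
    [2.05, -0.48, 0],
  ],
  rotation=[
    [0, 0, 0],
    [0, 0, 0],
    [0, 0, 0],
    [0, 0, 0],
    [0, 0, 0],
    [0, 0, 0],
  ],
  claw=[0, 0, 0, 0, 0, 0],
)

```text
clock: 24.88
tcp_pos: [0.4875, 0.1035, 0.0223]
tool_rot: [3.141, 0.0, -0.228]
force: [0.1, 0.4, -0.2]
opening: -0.0002
grasp_force: 0.0
```

Call:
apply_moves(
  slide=[
    [0.1, -0.02, 0],
    [0.2, -0.04, 0],
    [0.2, -0.04, 0],
  ],
  rotation=[
    [0, 0, 0],
    [0, 0, 0],
    [0, 0, 0],
  ],
  claw=[0, 0, 0],
)

```text
clock: 25.25
tcp_pos: [0.4884, 0.1029, 0.0222]
tool_rot: [3.141, 0.002, -0.228]
force: [-5.2, 2.2, 4.0]
opening: -0.0002
grasp_force: 2.9
```

Call:
apply_moves(
  slide=[
    [0.1, -0.02, 0],
    [0.2, -0.05, 0],
    [0.2, -0.05, 0],
  ],
  rotation=[
    [0, 0, 0],
    [0, 0, 0],
    [0, 0, 0],
  ],
  claw=[0, 0, 0],
)

```text
clock: 25.62
tcp_pos: [0.4893, 0.102, 0.022]
tool_rot: [3.14, 0.003, -0.228]
force: [-8.8, 3.1, 6.7]
opening: 0.0002
grasp_force: 4.8
```

Call:
apply_moves(
  slide=[
    [0.1, -0.02, 0],
    [0.2, -0.05, 0],
    [0.2, -0.05, 0],
  ],
  rotation=[
    [0, 0, 0],
    [0, 0, 0],
    [0, 0, 0],
  ],
  claw=[0, 0, 0],
)

```text
clock: 26.0
tcp_pos: [0.4898, 0.1015, 0.0218]
tool_rot: [3.139, 0.005, -0.229]
force: [-17.3, 6.8, 11.6]
opening: -0.0001
grasp_force: 9.2
```

Call:
apply_moves(
  slide=[
    [-0.8, 0.2, 0],
    [-3.5, 0.8, 0.5],
    [-4, 0.9, 4],
    [-4, 0.9, 9],
    [-6, 5, 9],
    [-8, 9, 9],
    [-9, 13, 9],
    [-9.63, 17.78, 9],
    [-9.63, 17.78, 9],
    [-9.63, 17.78, 9],
  ],
  rotation=[
    [0, 0, 0],
    [0, 0, 0],
    [0, 0, -0.1],
    [0, 0, -0.28],
    [0, 0, -0.46],
    [0, 0, -0.64],
    [0, 0, -0.82],
    [0, 0, -1.0],
    [0, 0, -1.18],
    [0, 0, -1.36],
  ],
  claw=[0, 0, 2, 4, 4.8, 4.8, 4.8, 4.8, 4.8, 4.8],
)

```text
clock: 27.25
tcp_pos: [0.397, 0.2807, 0.1122]
tool_rot: [-3.141, 0.0, -1.592]
force: [-0.6, 0.2, -0.1]
opening: 0.0478
grasp_force: 0.0
```

Call:
apply_moves(
  slide=[
    [0, 0, 0],
    [0, 0, 0],
    [0, 0, -3],
    [0, 0, -6],
    [0, 0, -8],
    [0, 0, -8],
  ],
  rotation=[
    [0, 0, -0.16],
    [0, 0, -0.278],
    [0, 0, -0.278],
    [0, 0, -0.278],
    [0, 0, -0.278],
    [0, 0, -0.278],
  ],
  claw=[4.5, 4.5, 4.5, 4.5, 4.5, 4.5],
)

```text
clock: 28.0
tcp_pos: [0.3967, 0.279, 0.0311]
tool_rot: [3.141, -0.003, -1.866]
force: [-0.0, -0.0, 0.8]
opening: 0.0451
grasp_force: 0.0
```

Run:
```python
from h import *
P={}
for n in("top","scene"):
    p,d=arm.camera(n);P[n]=p
    np.savez(n+"4.npz",p=p,d=d)
s=arm.sense();print(s["tcp_pos"],s["tool_rot"],s["force"],s["opening"])
for n,c,z in(("top",(233,198),.042),("scene",(288,203),.042)):
    try: print(n,rect(n,P[n],c,"alu",z))
    except Exception as e: print(e)
B=np.zeros((600,800,3),np.uint8)
B[:360,:400]=cv2.resize(P["scene"][160:250,240:340],(400,360),interpolation=cv2.INTER_CUBIC)
B[:360,400:]=cv2.resize(P["top"][160:250,200:300],(400,360),interpolation=cv2.INTER_CUBIC)
B[360:,:400]=cv2.resize(P["scene"][180:240,330:430],(400,240),interpolation=cv2.INTER_CUBIC)
B[360:,400:]=cv2.resize(P["top"][215:275,130:230],(400,240),interpolation=cv2.INTER_CUBIC)
cv2.imwrite("pics/g5.png",B[:,:,::-1])
m=arm.camera_model("scene");Rm=R.from_euler("xyz",m["rotation"]).as_matrix()
def pj(x):
    q=(np.array(x)-m["origin"])@Rm; uv=np.array([m["fx"]*q[0]/q[2]+m["cx"],m["fy"]*q[1]/q[2]+m["cy"]]); return ((uv-[330,180])*4+[0,360]).round(0)
t=s["tcp_pos"]; print("tip",pj((t[0]+.026*.957,t[1]-.026*.29,t[2]+.006)))
```

```text
[0.39752057 0.28019614 0.03280207] [-3.14124308e+00  2.57885977e-04 -1.86548009e+00] [ 0.57369352 -0.5754628   0.03954742] 0.04483687310867708
top [568.3  88.3 140.1  70.8 -12.8 564.5  85.4]
scene [559.6  79.9 134.6  64.7 -12.8 558.9  79.5]
tip [148. 470.]
```

View pics/g5.png

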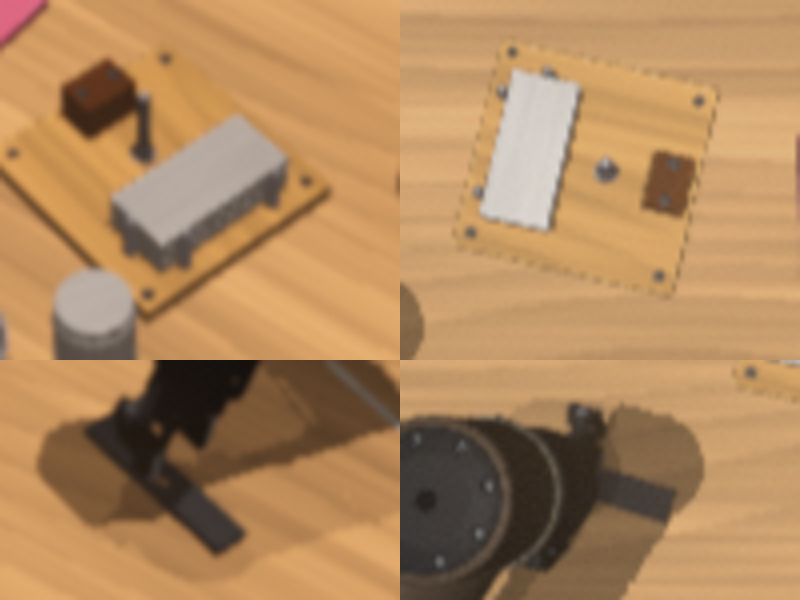

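The pack looks square, with its sides flush from corner (112,200) to (285,160), and the fingers straddle the middle of the strap. Lowering and gripping.

Call:
apply_moves(
  slide=[
    [0, 0, -1],
    [0, 0, -2],
    [0, 0, -2.8],
    [0, 0, -3],
    [0, 0, -3],
  ],
  rotation=[
    [0, 0, 0],
    [0, 0, 0],
    [0, 0, 0],
    [0, 0, 0],
    [0, 0, 0],
  ],
  claw=[4.2, 4, 3.6, 3.5, 3.5],
)

```text
clock: 28.72
tcp_pos: [0.3972, 0.2798, 0.0021]
tool_rot: [3.141, -0.001, -1.866]
force: [0.8, 0.0, 0.4]
opening: 0.0351
grasp_force: 0.0
```

Call:
apply_moves(
  slide=[
    [0, 0, 0],
    [0, 0, 0],
    [0, 0, 0],
    [0, 0, 0],
  ],
  rotation=[
    [0, 0, 0],
    [0, 0, 0],
    [0, 0, 0],
    [0, 0, 0],
  ],
  claw=[2.6, 2.5, 2.5, 2.5],
  grip_force=50,
)

```text
clock: 29.22
tcp_pos: [0.3974, 0.2801, 0.0026]
tool_rot: [-3.141, 0.001, -1.866]
force: [-0.5, -0.7, 5.5]
opening: 0.0286
grasp_force: 50.2
```

Call:
apply_moves(
  slide=[
    [0, 0, 3],
    [0, 0, 8],
    [1, -1, 12.5],
    [4, -7, 12.5],
    [7, -12, 12.5],
    [10, -17, 12.5],
    [13, -22, 12.5],
    [14.99, -26.04, 12.5],
    [14.99, -26.04, 12.5],
    [14.99, -26.04, 12.5],
  ],
  rotation=[
    [0, 0, 0],
    [0, 0, 0],
    [0, 0, 0],
    [0, 0, 0.03],
    [0, 0, 0.066],
    [0, 0, 0.066],
    [0, 0, 0.066],
    [0, 0, 0.066],
    [0, 0, 0.066],
    [0, 0, 0.066],
  ],
  claw=[2.5, 2.5, 2.5, 2.5, 2.5, 2.5, 2.5, 2.5, 2.5, 2.5],
)

```text
clock: 30.48
tcp_pos: [0.5464, 0.0192, 0.1264]
tool_rot: [3.14, -0.001, -1.801]
force: [0.8, 0.1, -4.0]
opening: 0.0281
grasp_force: 50.9
```

Call:
apply_moves(
  slide=[
    [0, 0, -1],
    [0, 0, -2],
    [0, 0, -2.5],
    [0, 0, -2.5],
  ],
  rotation=[
    [0, 0, 0],
    [0, 0, 0],
    [0, 0, 0],
    [0, 0, 0],
  ],
  claw=[2.5, 2.5, 2.5, 2.5],
)

```text
clock: 30.98
tcp_pos: [0.5467, 0.0197, 0.1017]
tool_rot: [3.141, -0.001, -1.799]
force: [-0.9, 0.4, -3.6]
opening: 0.0284
grasp_force: 50.9
```

Run:
```python
from h import *
P={}
for n in("top","scene"):
    p,d=arm.camera(n);P[n]=p
    np.savez(n+"5.npz",p=p,d=d)
s=arm.sense();print(s["tcp_pos"],s["tool_rot"],s["force"],s["opening"])
B=np.zeros((500,800,3),np.uint8)
B[:480,:480]=cv2.resize(P["scene"][160:240,240:320],(480,480),interpolation=cv2.INTER_CUBIC)
B[:320,480:]=cv2.resize(P["top"][165:245,205:285],(320,320),interpolation=cv2.INTER_CUBIC)
cv2.imwrite("pics/g6.png",B[:,:,::-1])
```

```text
[0.5473092  0.01972872 0.10240649] [-3.14139052e+00 -2.81773279e-06 -1.79936424e+00] [-0.29827506  0.92570743 -2.58433319] 0.027865396192681344
```

View pics/g6.png

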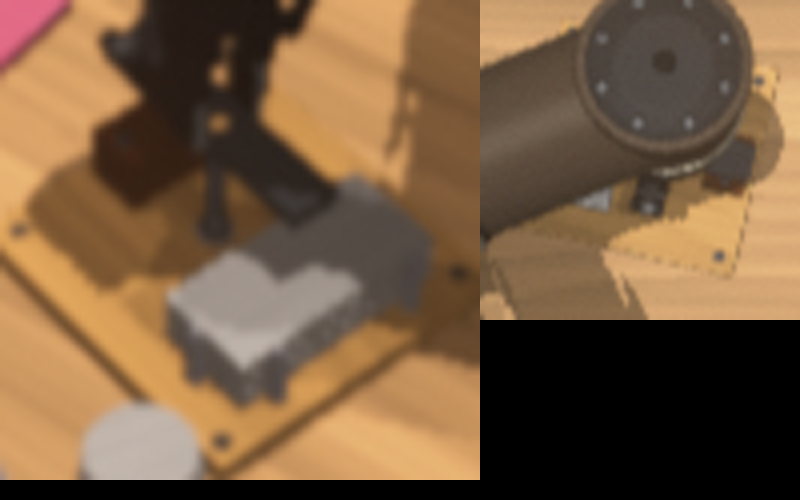

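The strap hovers aligned over the stud (crop (213,180) below the hole region). I'll feel my way down from here.

Call:
apply_moves(
  slide=[
    [0, 0, -0.5],
    [0, 0, -0.9],
    [0, 0, -1.1],
    [0, 0, -1.3],
    [0, 0, -1.3],
  ],
  rotation=[
    [0, 0, 0],
    [0, 0, 0],
    [0, 0, 0],
    [0, 0, 0],
    [0, 0, 0],
  ],
  claw=[2.5, 2.5, 2.5, 2.5, 2.5],
)

```text
clock: 31.7
tcp_pos: [0.5471, 0.0195, 0.0892]
tool_rot: [3.141, -0.0, -1.8]
force: [-0.1, 1.0, -3.2]
opening: 0.0282
grasp_force: 51.0
```

Call:
apply_moves(
  slide=[
    [0, 0, -0.2],
    [0, 0, -0.4],
    [0, 0, -0.4],
  ],
  rotation=[
    [0, 0, 0],
    [0, 0, 0],
    [0, 0, 0],
  ],
  claw=[2.5, 2.5, 2.5],
)

```text
clock: 32.08
tcp_pos: [0.547, 0.0195, 0.0851]
tool_rot: [3.141, -0.0, -1.8]
force: [0.2, -0.2, -4.6]
opening: 0.0283
grasp_force: 51.0
```

Call:
apply_moves(
  slide=[
    [0, 0, -0.5],
    [0, 0, -1],
    [0, 0, -1.5],
    [0, 0, -2],
    [0, 0, -2.4],
    [0, 0, -2.4],
  ],
  rotation=[
    [0, 0, 0],
    [0, 0, 0],
    [0, 0, 0],
    [0, 0, 0],
    [0, 0, 0],
    [0, 0, 0],
  ],
  claw=[2.5, 2.5, 2.5, 2.5, 2.5, 2.5],
)

```text
clock: 32.83
tcp_pos: [0.5469, 0.0194, 0.0609]
tool_rot: [3.141, -0.0, -1.8]
force: [0.5, -0.1, -3.3]
opening: 0.0282
grasp_force: 50.9
```

Call:
apply_moves(
  slide=[
    [0, 0, -0.1],
    [0, 0, -0.2],
    [0, 0, -0.3],
    [0, 0, -0.3],
  ],
  rotation=[
    [0, 0, 0],
    [0, 0, 0],
    [0, 0, 0],
    [0, 0, 0],
  ],
  claw=[2.5, 2.5, 2.5, 2.5],
)

```text
clock: 33.33
tcp_pos: [0.5471, 0.0195, 0.0583]
tool_rot: [3.142, 0.0, -1.8]
force: [0.4, 0.8, -4.0]
opening: 0.028
grasp_force: 50.9
```

Call:
apply_moves(
  slide=[
    [0, 0, -0.1],
    [0, 0, -0.2],
    [0, 0, -0.2],
  ],
  rotation=[
    [0, 0, 0],
    [0, 0, 0],
    [0, 0, 0],
  ],
  claw=[2.5, 2.5, 2.5],
)

```text
clock: 33.7
tcp_pos: [0.5472, 0.0195, 0.0567]
tool_rot: [-3.141, 0.0, -1.8]
force: [-2.2, 0.3, 2.0]
opening: 0.0281
grasp_force: 51.6
```

Call:
apply_moves(
  slide=[
    [0, 0, -0.1],
    [0, 0, -0.1],
    [0, 0, -0.1],
  ],
  rotation=[
    [0, 0, 0],
    [0, 0, 0],
    [0, 0, 0],
  ],
  claw=[2.5, 2.5, 2.5],
)

```text
clock: 34.08
tcp_pos: [0.5472, 0.0195, 0.0566]
tool_rot: [-3.141, 0.0, -1.799]
force: [-5.5, 2.0, 11.4]
opening: 0.0282
grasp_force: 52.7
```

Seated at exactly the expected height. Releasing and backing off straight up.

Call:
apply_moves(
  slide=[
    [0, 0, 0.1],
    [0, 0, 0.1],
    [0, 0, 0.1],
    [0, 0, 0.1],
  ],
  rotation=[
    [0, 0, 0],
    [0, 0, 0],
    [0, 0, 0],
    [0, 0, 0],
  ],
  claw=[3.2, 4, 4.6, 4.6],
)

```text
clock: 34.58
tcp_pos: [0.5472, 0.0195, 0.0562]
tool_rot: [3.141, -0.0, -1.8]
force: [-0.6, -0.3, -0.1]
opening: 0.0465
grasp_force: 0.0
```

Call:
apply_moves(
  slide=[
    [0, 0, 1.5],
    [0, 0, 5],
    [0, 0, 10],
    [0, 0, 15],
    [-6, -6, 17],
    [-11, -12, 17],
    [-13, -17, 17],
    [-14, -22, 17],
    [-14, -27, 17],
    [-14, -27, 17],
  ],
  rotation=[
    [0, 0, 0],
    [0, 0, 0],
    [0, 0, 0],
    [0, 0, 0],
    [0, 0, 0],
    [0, 0, 0],
    [0, 0, 0],
    [0, 0, 0],
    [0, 0, 0],
    [0, 0, 0],
  ],
  claw=[4.6, 4.6, 4.6, 4.6, 4.6, 4.6, 4.6, 4.6, 4.6, 4.6],
)

```text
clock: 35.83
tcp_pos: [0.406, -0.2539, 0.2273]
tool_rot: [-3.141, -0.0, -1.805]
force: [0.1, 0.4, -0.3]
opening: 0.0458
grasp_force: 0.0
```

Run:
```python
from h import *
P={}
for n in("top","scene"):
    p,d=arm.camera(n);P[n]=p
    np.savez(n+"6.npz",p=p,d=d)
s=arm.sense();print(s["tcp_pos"],s["force"])
try: print(rect("top",P["top"],(248,202),"dark",.064))
except Exception as e: print(e)
B=np.zeros((480,800,3),np.uint8)
B[:450,:450]=cv2.resize(P["scene"][160:250,235:325],(450,450),interpolation=cv2.INTER_CUBIC)
B[:350,450:]=cv2.resize(P["top"][165:240,210:285],(350,350),interpolation=cv2.INTER_CUBIC)
cv2.imwrite("pics/g7.png",B[:,:,::-1])
```

```text
[ 0.40668071 -0.2513696   0.22690357] [-0.5163776   0.973101    0.41361761]
[496.6   3.4 191.9 129.2  81.6 500.9 -25.1]
```

View pics/g7.png

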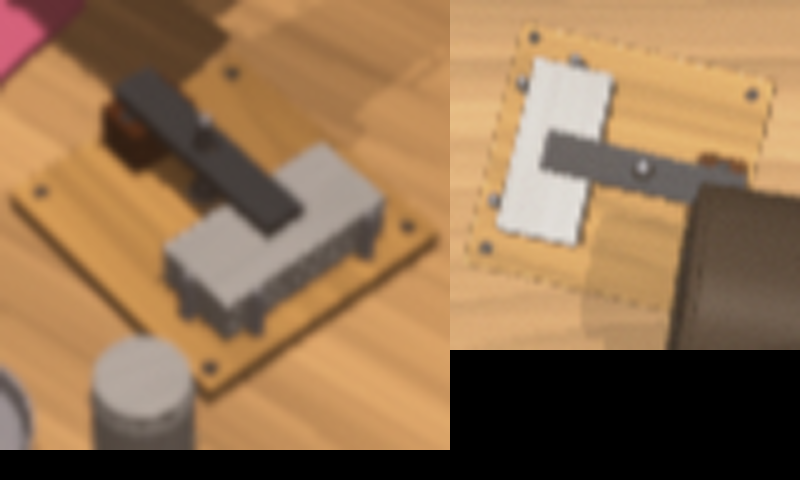

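The strap lies flat over the stud (top crop (643,168)), square across the pack and heel block. The pack's edges line up. Handing in.

```bash
python3 -c "
from cell import arm
print(arm.finish_job())"
```

```text
the job is handed in; nothing more can be done
None
```

I stacked the two loose blanks on the base blank, squared the pack against the pins and fitted the strap flat over the stud and heel block, then handed in at about 36 s; the finish call gave no verdict.

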